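# Clamp a sample bottle in the holding jig with the cam lever

### The job

Slide the square bar of the jig forward until its rubber pad has pushed the standing sample bottle home into the V stop and presses on it, firmly enough to feel it (4 N or more for a moment) but never harder than 20 N. Then, with the bar left there, swing the cam lever over centre to its closed stop so that the bar is locked, without ever pushing harder than 25 N on the lever, and let go. The bottle must end upright, still held between pad and V; leave the two smaller sample bottles behind the jig alone.

Things in the scene. Friction and masses are not known exactly. Their poses are not given: they have to be found in the camera images.
- jig: holding jig fixed to the bench: aluminium plate 380 x 130 x 12 mm. Origin in the bench surface, below the bar's centre line, 180 mm from the plate's rear end. +x is the way the bar slides forward, to the bottle; +y points to the lever's side; z up. The plate spans x -180..200, y -45..85 mm; behind the channel block an 18 mm wide, 32 mm high rail carries the bar.
- block_top (a point): centre of the top of the channel block that guides the bar: 90 mm long (jig x), 60 mm wide (jig y), its top 56 mm over the bench. Axes as the jig's.
- v_range (a point): middle of the range in which the V stop (60 mm high, on the plate, open towards the pad) may be set, 12 mm over the bench. A bottle that is home in the V stands on the bar's centre line with its axis up to 9 mm before or behind this point: the stop is set anew each time and not measured, so it must be found by feel or seen.
- bar_handle (a point): middle of the black handle block at the rear of the loose square steel bar (16 x 16 mm, 0.3 kg): 16 mm thick along the sliding direction, 34 mm wide, its top 20 mm above this point (84 mm over the bench), its underside 34 mm below it; 255 mm behind the pad's face. Axes as the jig's. The sprung jaw brakes the unlocked bar with about 7 to 11 N: it stays where it is left.
- bar_pad (a point): centre of the face of the rubber pad (30 x 30 mm, 8 mm thick) at the front end of the bar, 40 mm over the bench; x is the sliding direction. Pushing the free bottle takes about 1 N; once the bottle is home in the V the force rises steeply.
- bottle_mid (a point): centre (half-way up) of the larger sample bottle, translucent with a black cap, 42 mm in diameter, 93 mm high, 0.12 kg, which stands loose on the jig's plate (12 mm over the bench) between the pad and the V stop; z up.
- lever_pivot (a point): the cam lever's vertical pivot axis, at half the lever's height (74 mm over the bench), fixed on the jig beside the channel block.
- lever_push (a point): middle of the lever arm 72 mm out from the pivot axis, at half its height (74 mm over the bench). The black arm is 12 mm thick, 16 mm high (66 to 82 mm over the bench) and ends 97 mm from the pivot; it moves in a horizontal plane. The point's y points outward along the lever, its x to the side towards which it closes.
- cam_lever (a joint): lever angle, rad: 0 = open (square to the bar, leaning 20 degrees to the rear), growing clockwise from above as its end swings forward; 1.65 = closed stop (nearly along the bar, pointing forward). It resists with up to about 9 N at lever_push near 0.7, goes over centre at 1.25, then snaps to the closed stop by itself; let go before that, it springs back.
- sample_20_mid (a point): centre of a smaller sample bottle (37 mm in diameter, 81 mm high) behind the jig: leave it alone.
- sample_22_mid (a point): centre of the other smaller sample bottle (37 mm in diameter, 81 mm high) behind the jig: leave it alone.
Not all that is in view belongs to the job. Leave any yellow look-alike of the part that bears bottle_mid alone.

How it is judged:
On the way, in this order (a step that is already met when the one before it is completed fails the run):
1. the pad presses the bottle home with at least 4 N while the lever is still open (contact force between bar and bottle above 4 N and value of joint cam_lever below 0.6 rad), for 0.1 s.
2. the cam lever is over centre, at its closed stop (value of joint cam_lever above 1.55 rad), for 0.2 s.
At the end, for the whole second after the job is handed in: The cam lever rests at its closed stop (beyond 1.55 rad), the pad still bears on the bottle (more than 0.2 N), and the bottle stands upright (within 0.1 rad), within 5 mm of the bar's centre line, at rest (value of joint cam_lever above 1.55 rad and contact force between bar and bottle above 0.2 N and angle between bottle_mid's own z axis and vertical below 0.1 rad and y of bottle_mid in the frame of jig between -0.005 and 0.005 m and linear speed of each of bottle, bar below 0.01 m/s); the robot touches nothing.
It fails at once if the pad presses harder than 20 N on the bottle (contact force between bar and bottle above 20 N).
It fails at once if the robot pushes harder than 25 N on the lever (contact force between any of the fingers, the arm and cam_lever above 25 N).
It fails at once if a smaller sample bottle is moved by more than 20 mm (distance of any of sample_20_mid, sample_22_mid from where it was at the start of the episode above 0.02 m).
It also fails if it takes over 72 s, if anything falls off the work surface, if the arm or the gripper's body presses on something with over 40 N, if the wrist force passes 120 N, or if a joint passes its speed limit or range.

### The arm

A 6-joint arm with a two-finger parallel gripper is mounted at the origin on a cart in front of the work surface, level with it; the furniture and walls round the work are solid. World frame = base frame: x ahead of the robot, y to its left, z up, the work surface at z = 0. Lengths are in m, angles in rad, forces in N, time in s.
With the tool pointing down it reaches from about 0.375 to 0.9 m from the base axis. Payload 3.1 kg.
Tool frame: the origin (TCP) lies at the very end of the fingers, on their centre line; the grasp point (between the pads) lies 19 mm behind it (manip.grasp_offset is the distance from the TCP to the grasp point, in m); y points along the fingers, z is the direction in which the jaws open and shut, and the axes are right-handed (so a half turn about y gives the same grasp; the last joint's range is limited). The gripper opens to 85 mm and grips with 20 to 120 N. Pads are 22 mm wide; open, the fingers measure 114 mm over their backs; the gripper's body (76 mm by 85 mm) begins 54 mm behind the grasp point. The pads swing forward as they close: fully open they stand 13 mm farther back than shut.
Start: joints at [1.089, 0.527, 1.433, -0, 1.181, -0.178], TCP at [0.186, 0.597, 0.231] pointing down, gripper open.
Joint ranges: [-3.08, 3.08], [-0.75, 2.2], [0.22, 2.44], [-1.43, 4.57], [0, 2.65], [-2.85, 2.85]. Speed limits (rad/s): [2.79, 2.79, 3.14, 3.14, 3.14, 3.14].

### API

Orientations are given as a unit quaternion [x, y, z, w].
In Python, from station import manip gives the robot as it stands.
- The arm moves only by the tool apply_moves, never from a script. Its argument "motion" is a list of rows, each a list of 5 numbers: the finger opening in mm, from 0 to 85.4, then the shift along the tool's x, y, z in units of 30 mm (1.0 is 30 mm), then the turn about the tool's y in units of 10 degrees (1.0 is 10 degrees). In form: [[fingers, x, y, z, twist], ...]. A call has 1 to 12 rows; each row is the pose to reach, as a shift and turn from the pose commanded when the call began, along the tool's axes at that moment; what a row does not reach only later rows make up. A row lasts 1/8 s, in which the tool goes at most 62.5 mm and 10.7 degrees, less where a joint would pass 70% of its speed; a pose out of reach is approached as far as the arm can. A call with a gripper value outside its range is refused whole. The fingers move at their own pace and stop on an object; "squeeze" is the grip in N (left out, the last holds). Time passes only in rows, so rows that repeat a pose let the fingers close. It gives the time, the measured TCP pose, the force and the opening at its end, in the units of the state.
- manip.sense(): the state, without advancing time (a new reading comes with each control period).
- manip.snapshot(name): name is "side" or "top"; returns the picture (384x512x3 uint8, red, green, blue); there is no depth.
- manip.get_calibration(name): a dict with "intrinsics" (3x3 intrinsics, pixels), "dist_coeffs" ([k1, k2, p1, p2, k3] as OpenCV has them; the pictures are not rectified), "extrinsics" (4x4, takes a point from camera to world coordinates). Camera axes: x right, y up, looking along -z (the intrinsics and any distortion apply to the point x, -y, -z); pixel columns grow to the right and rows downward; lengths in m; the calibration is good to about 2 mm. A picture is of the moment at which its call begins. get_calibration takes no time and is no camera call.
- manip.sign_off(): hands the job in, once; it reports no verdict.
The state is a dict: "t": time; "q": joint angles; "qd": joint speeds; "tau": joint torques, N m; "tcp_pos": TCP position; "tool_rot": TCP orientation; "force": force on the tool from outside, world axes, zero at the start; "ft_torque": the same for the moment, N m; "finger_gap": opening from 0.0 (shut) to 1.0 (fully open).
Only numpy, scipy, OpenCV 4.12 (cv2) and the standard library are available. Lean on these libraries where they do the work, as an engineer would, in place of code of your own. Each camera call takes 0.05 s, during which the arm holds its last target.

## Working session

There is one attempt and no reset: what is moved stays moved. The work goes in short steps, Python scripts to look and compute and a tool call to move; the robot and the scene stay as the last step left them, time stands still between calls to the robot, and variables do not carry over. Pictures are saved under pics/ and viewed, and the job is handed in when it is done.

Besides the shell and the picture viewer there is one more tool, called after ">>>" as name(argument=value, ...) on one line, values as JSON. apply_moves: Moves the arm, as the interface text tells. Its arguments: {"type":"object","properties":{"motion":{"type":"array"},"squeeze":{"type":"number"}},"required":["motion"]}

```bash
mkdir -p pics; ls; python3 - <<'E'
from station import manip
import cv2,numpy as np
print(manip.sense())
for n in("side","top"):
    im=manip.snapshot(n); cv2.imwrite(f"pics/{n}0.png",cv2.resize(im[:,:,::-1],(800,600),interpolation=cv2.INTER_CUBIC)); np.save(f"pics/{n}0.npy",im)
    c=manip.get_calibration(n); print(n,c)
E
```

```text
pics
{'t': 0.0, 'q': array([ 1.08945069e+00,  5.28485979e-01,  1.43387582e+00,  3.70461356e-06,
        1.18140842e+00, -1.78503922e-01]), 'qd': array([-8.78877696e-04, -1.26453846e-03,  9.33523825e-05,  1.00141009e-03,
       -1.60566609e-03, -3.91217026e-04]), 'tau': array([-7.36849711e-05, -4.42339075e+01, -1.78027743e+01, -1.75529685e-04,
        8.21525522e-03, -1.25207117e-05]), 'tcp_pos': array([0.18603772, 0.59593147, 0.23032987]), 'tool_rot': array([ 0.69974337, -0.10691302,  0.10641189, -0.69828743]), 'force': array([-0.78120333,  0.10044281,  0.38883639]), 'ft_torque': array([0.0050105 , 0.00379164, 0.0250233 ]), 'finger_gap': 0.9953922883825254}
side {'intrinsics': array([[372.02197068,   0.        , 258.55297598],
       [  0.        , 372.02197068, 194.56612654],
       [  0.        ,   0.        ,   1.        ]]), 'dist_coeffs': array([-0.01228713,  0.        ,  0.        ,  0.        ,  0.        ]), 'extrinsics': array([[-0.96613789,  0.10642701, -0.23505502,  0.36074863],
       [-0.25749793, -0.45595139,  0.85194081,  0.91852765],
       [-0.01650415,  0.88361848,  0.46791665,  0.55748709],
       [ 0.        ,  0.        ,  0.        ,  1.        ]])}
top {'intrinsics': array([[380.40113807,   0.        , 252.62597294],
       [  0.        , 380.40113807, 193.15983371],
       [  0.        ,   0.        ,   1.        ]]), 'dist_coeffs': array([-0.11521779,  0.        ,  0.        ,  0.        ,  0.        ]), 'extrinsics': array([[-0.02415103,  0.98797252, -0.15273189,  0.48437234],
       [-0.99891288, -0.01775522,  0.04310239,  0.04140216],
       [ 0.03987219,  0.15360682,  0.98732728,  0.90863722],
       [ 0.        ,  0.        ,  0.        ,  1.        ]])}
```

View pics/side0.png

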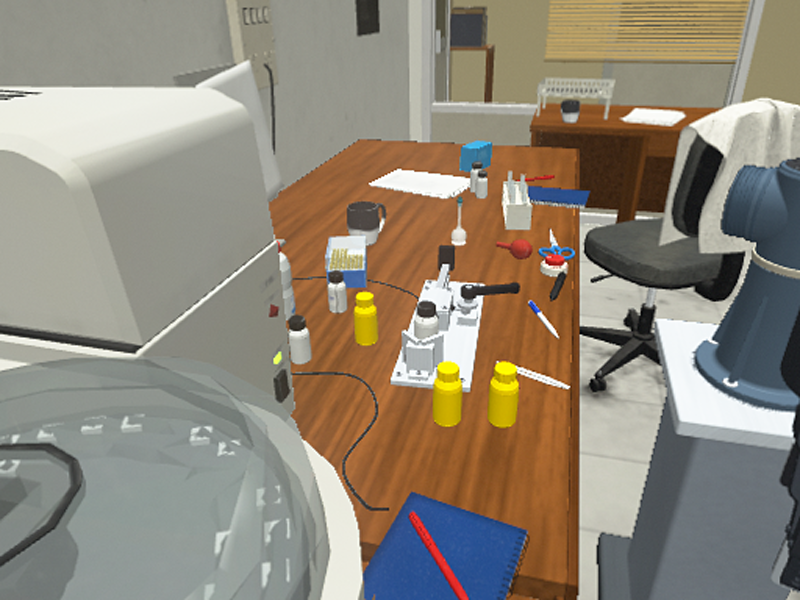

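View pics/top0.png

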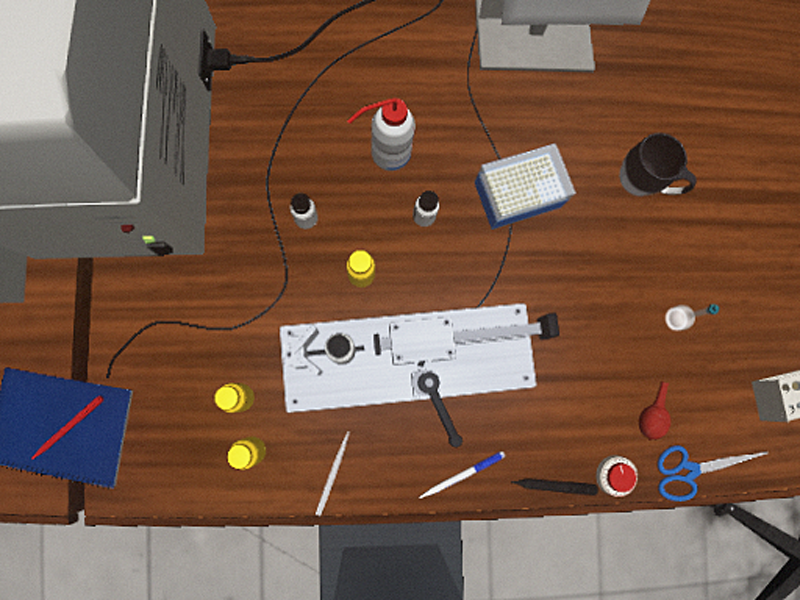

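Top view (800x600 scale): jig plate corners about (281,327), (526,304), (536,385), (288,411). The larger bottle's cap is at (340,346), handle (548,325), lever pivot (428,382), lever end (456,440).
What could be mistaken for the target bottle: black caps at (301,204) and (427,201), which are the small samples, and yellow look-alikes at (361,262), (231,398), (241,454). I choose (340,346): it stands on the plate, between pad and V. Next a close crop.

```bash
cat > h.py <<'E'
import cv2,numpy as np
from station import manip
def ray(n,uv):
    c=manip.get_calibration(n);K=c["intrinsics"];T=c["extrinsics"]
    p=cv2.undistortPoints(np.array(uv,float).reshape(-1,1,2),K,c["dist_coeffs"]).reshape(-1,2)
    d=np.c_[p[:,0],-p[:,1],-np.ones(len(p))]@T[:3,:3].T
    return T[:3,3],d
def onz(n,uv,z):
    o,d=ray(n,uv); return o+d*((z-o[2])/d[:,2])[:,None]
def proj(n,P):
    c=manip.get_calibration(n);K=c["intrinsics"];T=c["extrinsics"]
    q=(np.atleast_2d(P)-T[:3,3])@T[:3,:3]; q=q*[1,-1,-1]
    return cv2.projectPoints(q.reshape(-1,1,3),np.zeros(3),np.zeros(3),K,c["dist_coeffs"])[0].reshape(-1,2)
def crop(im,x0,y0,x1,y1,s,name):
    cv2.imwrite(name,cv2.resize(im[y0:y1,x0:x1,::-1],None,fx=s,fy=s,interpolation=cv2.INTER_CUBIC))
E
python3 - <<'E'
from h import *
t=np.load("pics/top0.npy"); s=np.load("pics/side0.npy")
crop(t,175,190,365,290,4.2,"pics/ct.png"); crop(s,240,150,350,250,6,"pics/cs.png")
E
```

```text
(no output)
```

View pics/ct.png

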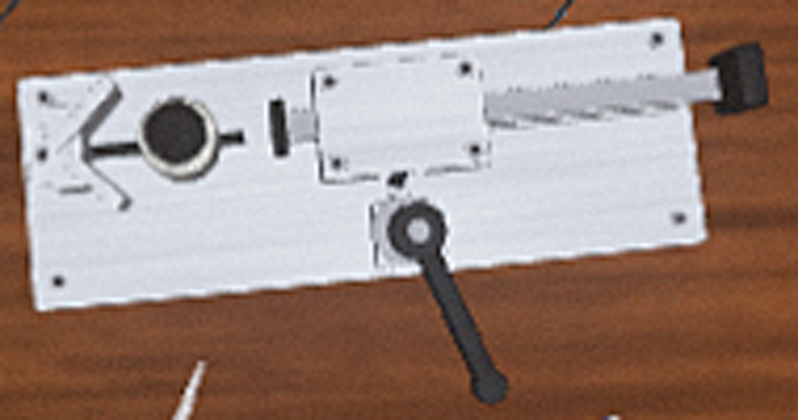

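View pics/cs.png

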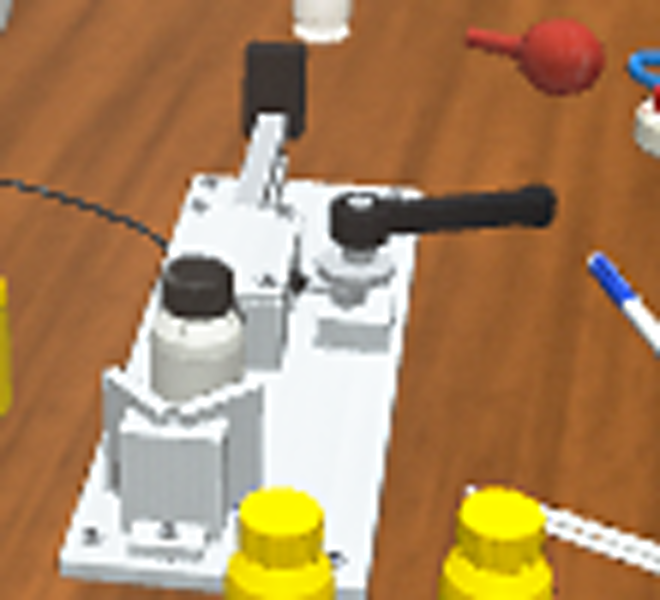

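The crop confirms it: white bottle with a black cap at crop (178,132), between pad (278,128) and V apex (85,150). Handle top is at (742,78), pivot (418,230), lever end (490,385), plate corners (18,80), (680,18), (706,242), (38,310).

```bash
cat >> h.py <<'E'
def ct(uv): return (np.array(uv,float)+0.5)/4.2-0.5+[175,190]
E
python3 - <<'E'
from h import *
C=onz("top",ct([(18,80),(680,18),(706,242),(38,310)]),.012)
print(C.round(4)); 
for i in range(4): print(np.linalg.norm(C[i]-C[(i+1)%4]).round(4))
loc=np.array([(200,-45),(-180,-45),(-180,85),(200,85)])/1e3
# rigid 2D fit
cm=C[:,:2].mean(0); lm=loc.mean(0); H=(loc-lm).T@(C[:,:2]-cm)
a=np.arctan2(H[0,1]-H[1,0],H[0,0]+H[1,1]);R=np.array([[np.cos(a),-np.sin(a)],[np.sin(a),np.cos(a)]]);t=cm-R@lm
print("yaw",np.degrees(a),"origin",t, "res",(loc@R.T+t-C[:,:2]).round(4).tolist())
np.savez("jig.npz",R=R,t=t,a=a)
j=lambda p:(((p[:,:2]-t)@R)*1e3).round(1)
print("block corners j",j(onz("top",ct([(313,68),(480,52),(490,165),(322,182)]),.056)))
print("handle top corners",j(onz("top",ct([(725,55),(757,46),(768,103),(722,112)]),.084)))
print("bottle cap",j(onz("top",ct([(177,131)]),.105)))
print("pivot,lever end",j(onz("top",ct([(418,230),(490,387)]),.082)))
print("pad top",j(onz("top",ct([(270,100),(284,100),(288,155),(274,156)]),.055)))
print("V arm ends",j(onz("top",ct([(115,85),(126,205)]),.072)),j(onz("top",ct([(82,140)]),.072)))
print("smp",onz("top",np.array([(301,204),(427,201)])*.64,.081))
print("side lever end",j(onz("side",np.array([(545,205)])/6+[240,150],.074)))
print("side cap top",j(onz("side",np.array([(202,268)])/6+[240,150],.105)))
print("side handle top", j(onz("side",np.array([(248,45),(305,45)])/6+[240,150],.084)))
E
```

```text
[[ 0.5891  0.1776  0.012 ]
 [ 0.6176 -0.201   0.012 ]
 [ 0.4891 -0.209   0.012 ]
 [ 0.4609  0.1665  0.012 ]]
0.3797
0.1288
0.3766
0.1287
yaw 94.29380013035302 origin [ 0.55985984 -0.02497401] res [[0.0006, 0.0002], [0.0006, -0.0001], [-0.0005, -0.0018], [-0.0008, 0.0016]]
block corners j [[ 35.5 -30.4]
 [-55.3 -30.5]
 [-53.8  30.7]
 [ 36.7  30.9]]
handle top corners [[-181.3  -13.2]
 [-199.3  -16.4]
 [-201.1   14.4]
 [-175.6   16.6]]
bottle cap [[108.8   0.7]]
pivot,lever end [[ -9.   61.5]
 [-37.4 144.9]]
pad top [[ 60.2 -15.5]
 [ 52.7 -14.8]
 [ 53.4  14.8]
 [ 60.9  14.6]]
V arm ends [[140.7 -29.3]
 [140.1  33.8]] [[160.2  -2.1]]
smp [[ 0.75802685  0.1375144   0.081     ]
 [ 0.76019671 -0.0453843   0.081     ]]
side lever end [[-36.2 147.8]]
side cap top [[111.7   1.8]]
side handle top [[-193.6  -18.3]
 [-198.2   13. ]]
```

```bash
cat >> h.py <<'E'
from scipy.spatial.transform import Rotation as Ro
try:
    J=np.load("jig.npz");JR,Jt,Ja=J["R"],J["t"],float(J["a"])
except Exception: pass
def w(jx,jy,z): 
    p=JR@(np.array([jx,jy])/1e3)+Jt; return np.array([*p,z])
def st():
    s=manip.sense();p=s["tcp_pos"];R=Ro.from_quat(s["tool_rot"]).as_matrix()
    jp=(p[:2]-Jt)@JR*1e3; f=s["force"];fj=f[:2]@JR
    ax=np.degrees(np.arctan2(R[1,0],R[0,0])-Ja)
    print("t %.2f jig xy"%s["t"],jp.round(1),"z %.1f"%(p[2]*1e3),"toolx yaw in jig %.1f"%((ax+180)%360-180),"F jig",fj.round(1),"Fz %.1f"%f[2],"gap %.2f"%s["finger_gap"],"q",s["q"].round(2))
    return s,p,R
def units(target,yaw=None):
    s,p,R=st()
    ax=np.degrees(np.arctan2(R[1,0],R[0,0])-Ja)
    u=R.T@(target-p)/.03
    # twist about tool y (which points down -> negative yaw)
    tw=None if yaw is None else (((yaw-ax+180)%360-180)*np.sign(R[2,1])/10)
    print("units",u.round(3),"twist",None if tw is None else round(tw,3),"tooly",R[:,1].round(3))
E
python3 - <<'E'
from h import *
units(w(-225,0,.20),0)
units(w(-225,0,.20),180)
units(w(-225,0,.20),90)
E
```

```text
t 0.10 jig xy [647.2 326.3] z 230.4 toolx yaw in jig -111.6 F jig [-0.   0.1] Fz 0.4 gap 1.00 q [ 1.09  0.53  1.43  0.    1.18 -0.18]
units [ 20.833   1.052 -23.01 ] twist -11.164 tooly [-0.001 -0.002 -1.   ]
t 0.10 jig xy [647.2 326.3] z 230.4 toolx yaw in jig -111.6 F jig [-0.   0.1] Fz 0.4 gap 1.00 q [ 1.09  0.53  1.43  0.    1.18 -0.18]
units [ 20.833   1.052 -23.01 ] twist 6.836 tooly [-0.001 -0.002 -1.   ]
t 0.10 jig xy [647.2 326.3] z 230.4 toolx yaw in jig -111.6 F jig [-0.   0.1] Fz 0.4 gap 1.00 q [ 1.09  0.53  1.43  0.    1.18 -0.18]
units [ 20.833   1.052 -23.01 ] twist 15.836 tooly [-0.001 -0.002 -1.   ]
```

>>> apply_moves(motion=[[0, 1.3, 0.05, -1.4, 0.4], [0, 2.6, 0.1, -2.9, 0.9], [0, 3.9, 0.2, -4.3, 1.3], [0, 5.2, 0.2, -5.8, 1.7], [0, 6.5, 0.3, -7.2, 2.1], [0, 7.8, 0.4, -8.6, 2.6], [0, 9.1, 0.4, -10.1, 3.0], [0, 10.4, 0.5, -11.5, 3.4], [0, 11.7, 0.6, -12.9, 3.8], [0, 13.0, 0.6, -14.4, 4.3], [0, 14.3, 0.7, -15.8, 4.7], [0, 15.6, 0.8, -17.3, 5.1]])

```text
t: 1.6
tcp_pos: [0.4787, -0.0402, 0.2071]
tool_rot: [-0.584, 0.398, -0.398, 0.585]
force: [0.8, 0.6, 0.2]
finger_gap: 0.003
```

```bash
python3 - <<'E'
from h import *
units(w(-225,0,.15),180)
E
```

```text
t 1.60 jig xy [-9.1 82.1] z 207.1 toolx yaw in jig -162.8 F jig [ 0.5 -0.8] Fz 0.2 gap 0.00 q [-0.32  0.37  1.81  0.    0.96 -0.69]
units [7.684 1.901 0.484] twist 1.72 tooly [-0.  0. -1.]
```

>>> apply_moves(motion=[[0, 1.9, 0.4, 0.1, 0.9], [0, 3.8, 0.9, 0.2, 1.7], [0, 5.7, 1.4, 0.3, 1.7], [0, 7.1, 1.9, 0.4, 1.7], [0, 7.7, 1.9, 0.5, 1.7], [0, 7.7, 1.9, 0.5, 1.7], [0, 7.7, 1.9, 0.5, 1.7]])

```text
t: 2.48
tcp_pos: [0.5766, -0.2464, 0.1501]
tool_rot: [0.52, -0.48, 0.479, -0.52]
force: [0.4, 0.4, -0.5]
finger_gap: 0.001
```

```bash
python3 - <<'E'
from h import *
units(w(-225,0,.046),180)
t=manip.snapshot("top"); crop(t,175,170,395,300,3.6,"pics/t1.png")
E
```

```text
t 2.48 jig xy [-2.221e+02 -1.000e-01] z 150.1 toolx yaw in jig -179.6 F jig [ 0.4 -0.4] Fz -0.5 gap 0.00 q [-0.58  0.63  1.5   0.    1.02 -0.66]
units [ 1.020e-01  3.469e+00 -1.000e-03] twist 0.038 tooly [-0.001  0.001 -1.   ]
```

View pics/t1.png

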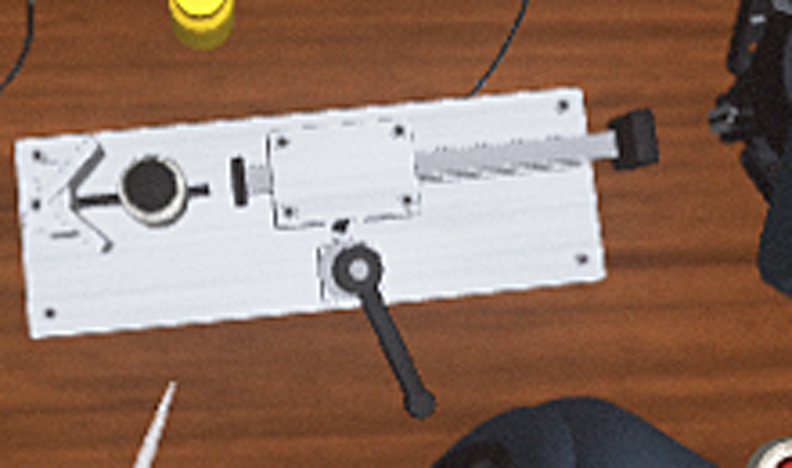

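The view shows the jig unmoved. The shut fingertips, at (725,118) and z 150 mm, are clear behind the handle at (635,138). Next I descend behind it.

>>> apply_moves(motion=[[0, 0.1, 1.0, 0, 0], [0, 0.1, 2.0, 0, 0], [0, 0.1, 3.0, 0, 0], [0, 0.1, 3.5, 0, 0], [0, 0.1, 3.5, 0, 0]])

```text
t: 3.15
tcp_pos: [0.5771, -0.2495, 0.0447]
tool_rot: [0.52, -0.48, 0.478, -0.52]
force: [-0.2, -0.3, 0.7]
finger_gap: 0.003
```

```bash
python3 - <<'E'
from h import *
units(w(-213,0,.046),180)
t=manip.snapshot("top"); crop(t,175,170,395,300,3.6,"pics/t2.png")
print((proj("top",w(-224,0,.045))-[175,170])*3.6)
E
```

```text
t 3.15 jig xy [-225.2   -0.3] z 44.7 toolx yaw in jig -179.6 F jig [-0.3  0.2] Fz 0.7 gap 0.00 q [-0.59  0.78  1.55  0.    0.82 -0.67]
units [-0.406 -0.042 -0.009] twist 0.04 tooly [-0.002  0.001 -1.   ]
[[669.3089587  139.46575623]]
```

View pics/t2.png

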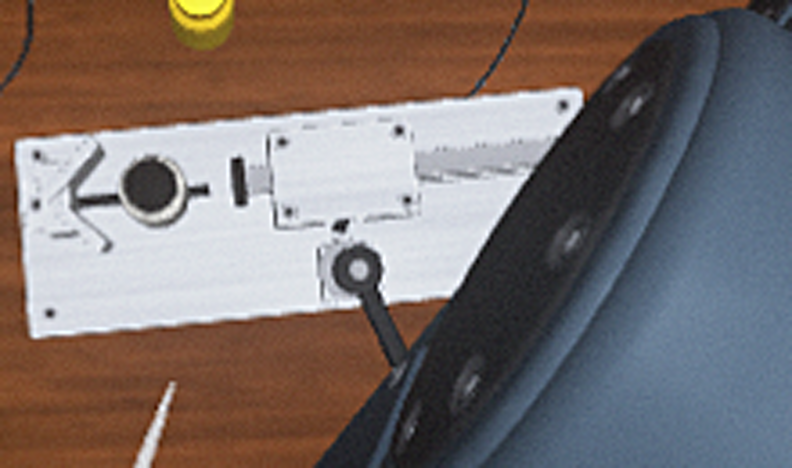

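>>> apply_moves(motion=[[0, -0.15, 0, 0, 0], [0, -0.3, 0, 0, 0], [0, -0.4, 0, 0, 0], [0, -0.5, 0, 0, 0], [0, -0.6, 0, 0, 0], [0, -0.7, 0, 0, 0], [0, -0.8, 0, 0, 0], [0, -0.9, 0, 0, 0], [0, -1.0, 0, 0, 0], [0, -1.1, 0, 0, 0], [0, -1.2, 0, 0, 0]])

```text
t: 4.58
tcp_pos: [0.5767, -0.2196, 0.0467]
tool_rot: [0.521, -0.476, 0.482, -0.519]
force: [-1.3, -11.8, 0.5]
finger_gap: 0.0
```

```bash
python3 - <<'E'
from h import *
st()
t=manip.snapshot("top"); crop(t,175,170,395,300,3.6,"pics/t3.png")
s=manip.snapshot("side");crop(s,240,150,350,250,6,"pics/s3.png")
E
```

```text
t 4.58 jig xy [-195.3   -2.2] z 46.7 toolx yaw in jig -179.6 F jig [-11.7   2.2] Fz 0.5 gap 0.00 q [-0.54  0.76  1.59 -0.01  0.78 -0.62]
```

View pics/t3.png

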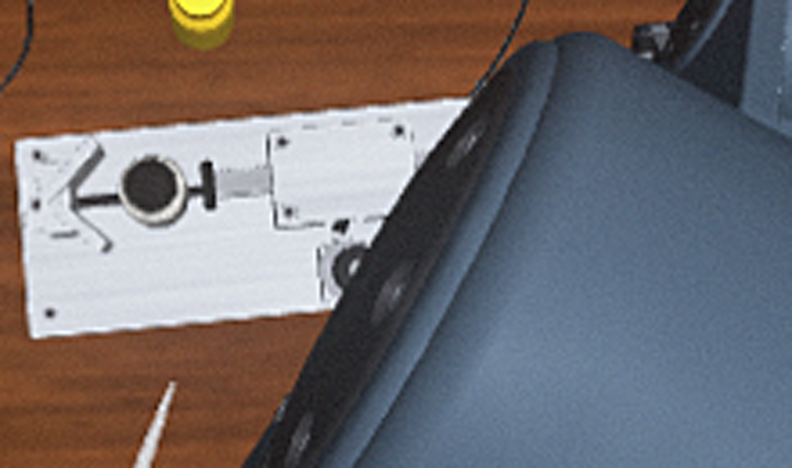

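View pics/s3.png

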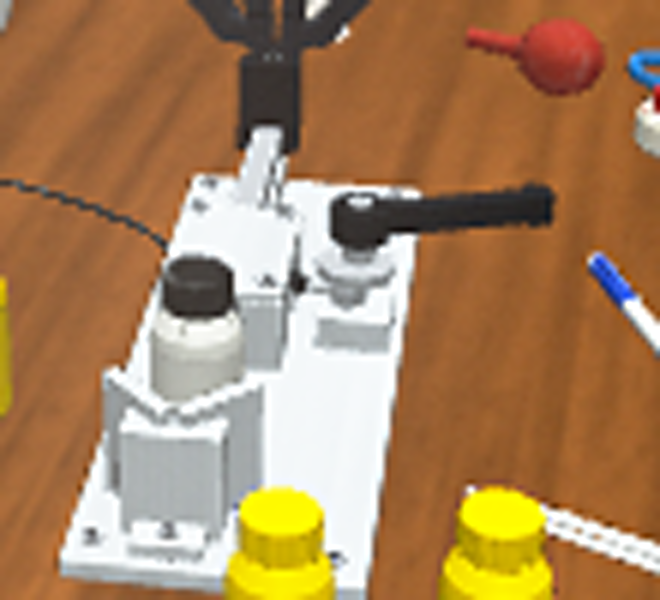

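Pad face at (205,186) is now about 8 mm short of the bottle, which still stands untouched at (152,184). The brake force is steady at about 11.7 N, so I advance gently.

>>> apply_moves(motion=[[0, -0.1, 0, 0, 0], [0, -0.2, 0, 0, 0], [0, -0.3, 0, 0, 0], [0, -0.4, 0, 0, 0], [0, -0.5, 0, 0, 0], [0, -0.6, 0, 0, 0], [0, -0.7, 0, 0, 0]])

```text
t: 5.55
tcp_pos: [0.5752, -0.1991, 0.0468]
tool_rot: [0.521, -0.475, 0.483, -0.519]
force: [-1.4, -12.8, 1.9]
finger_gap: -0.003
```

```bash
python3 - <<'E'
from h import *
st()
t=manip.snapshot("top"); crop(t,175,170,395,300,3.6,"pics/t4.png")
E
```

```text
t 5.55 jig xy [-174.8   -2.3] z 46.8 toolx yaw in jig -179.6 F jig [-12.7   2.3] Fz 1.9 gap -0.00 q [-0.51  0.75  1.61 -0.01  0.77 -0.59]
```

View pics/t4.png

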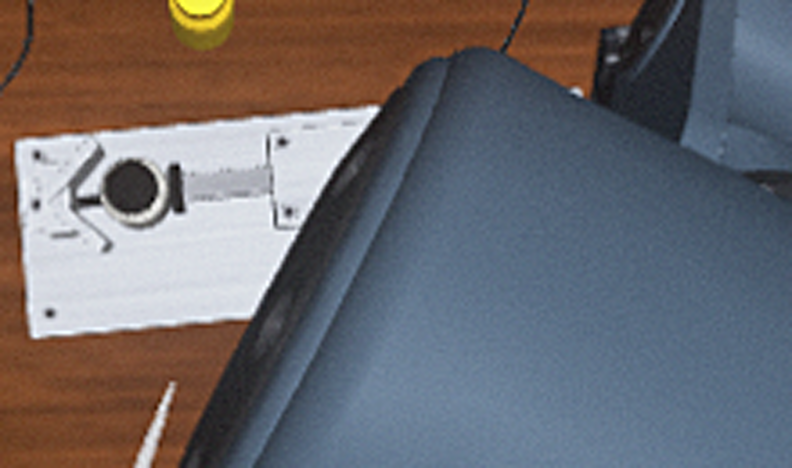

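The pad at (178,188) bears on the bottle, now moving at (132,187). The force is 12.7 N, 1 N up as expected. Smaller steps from here.

>>> apply_moves(motion=[[0, -0.05, 0, 0, 0], [0, -0.1, 0, 0, 0], [0, -0.15, 0, 0, 0], [0, -0.2, 0, 0, 0]])

```text
t: 6.1
tcp_pos: [0.5747, -0.1931, 0.0469]
tool_rot: [0.521, -0.475, 0.483, -0.519]
force: [-2.1, -14.1, 1.5]
finger_gap: 0.001
```

>>> apply_moves(motion=[[0, -0.05, 0, 0, 0], [0, -0.1, 0, 0, 0]])

```text
t: 6.35
tcp_pos: [0.5745, -0.1901, 0.0468]
tool_rot: [0.521, -0.475, 0.482, -0.519]
force: [-1.3, -13.0, 0.9]
finger_gap: 0.002
```

>>> apply_moves(motion=[[0, -0.05, 0, 0, 0], [0, -0.1, 0, 0, 0]])

```text
t: 6.6
tcp_pos: [0.5742, -0.1871, 0.0469]
tool_rot: [0.521, -0.475, 0.482, -0.519]
force: [-2.7, -13.7, 1.3]
finger_gap: -0.003
```

Still sliding freely.

>>> apply_moves(motion=[[0, -0.05, 0, 0, 0], [0, -0.1, 0, 0, 0]])

```text
t: 6.85
tcp_pos: [0.574, -0.1841, 0.0468]
tool_rot: [0.521, -0.476, 0.482, -0.519]
force: [-1.7, -12.5, 0.8]
finger_gap: -0.003
```

>>> apply_moves(motion=[[0, -0.05, 0, 0, 0], [0, -0.1, 0, 0, 0]])

```text
t: 7.1
tcp_pos: [0.5738, -0.1812, 0.0469]
tool_rot: [0.521, -0.475, 0.483, -0.519]
force: [-3.4, -16.5, 1.7]
finger_gap: -0.002
```

>>> apply_moves(motion=[[0, -0.05, 0, 0, 0]])

```text
t: 7.22
tcp_pos: [0.574, -0.1811, 0.047]
tool_rot: [0.522, -0.474, 0.483, -0.519]
force: [-3.4, -18.8, 1.0]
finger_gap: -0.001
```

>>> apply_moves(motion=[[0, -0.03, 0, 0, 0], [0, -0.03, 0, 0, 0]])

```text
t: 7.48
tcp_pos: [0.5741, -0.181, 0.0471]
tool_rot: [0.522, -0.474, 0.483, -0.519]
force: [-3.6, -18.9, 0.2]
finger_gap: -0.001
```

```bash
python3 - <<'E'
from h import *
st()
t=manip.snapshot("top"); crop(t,175,170,395,300,3.6,"pics/t5.png")
s=manip.snapshot("side");crop(s,240,150,350,250,6,"pics/s5.png"); st()
E
```

```text
t 7.47 jig xy [-156.7   -2.5] z 47.1 toolx yaw in jig -179.5 F jig [-18.6   5. ] Fz 0.2 gap -0.00 q [-0.49  0.75  1.63 -0.01  0.75 -0.56]
t 7.58 jig xy [-156.7   -2.5] z 47.1 toolx yaw in jig -179.5 F jig [-18.7   4.2] Fz -0.3 gap -0.00 q [-0.49  0.75  1.63 -0.01  0.75 -0.56]
```

View pics/t5.png

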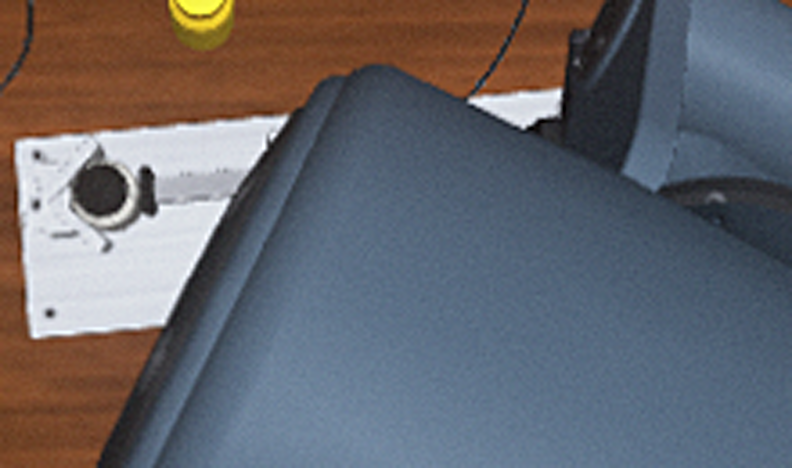

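View pics/s5.png

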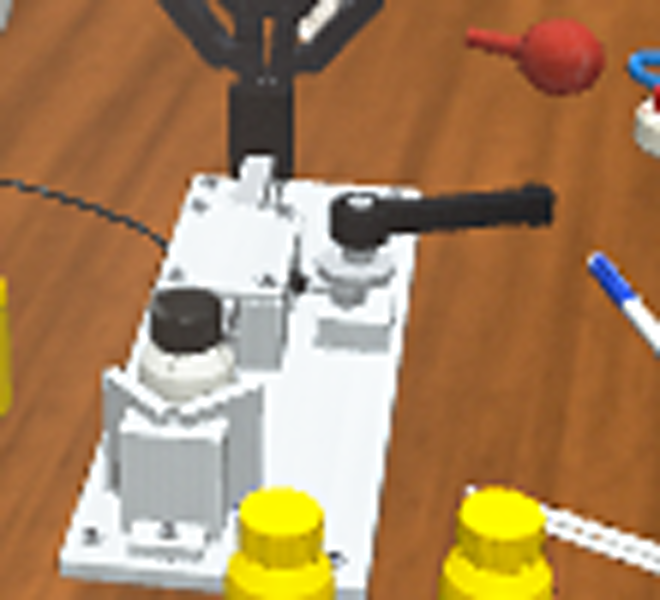

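Bottle is home in the V at (105,190) and upright. The force settled at 18.7 N; less the ~11.5 N brake that leaves about 7 N on the pad. I add a touch for margin, then retreat.

>>> apply_moves(motion=[[0, -0.05, 0, 0, 0], [0, -0.05, 0, 0, 0], [0, -0.05, 0, 0, 0]])

```text
t: 7.95
tcp_pos: [0.5743, -0.1808, 0.0473]
tool_rot: [0.522, -0.473, 0.484, -0.519]
force: [-3.9, -23.4, 1.1]
finger_gap: 0.001
```

>>> apply_moves(motion=[[0, 0.1, 0, 0, 0], [0, 0.3, 0, 0, 0], [0, 0.7, 0, 0, 0], [0, 1.2, 0, 0, 0], [0, 1.2, -0.5, 0, 0], [0, 1.2, -1.5, 0, 0], [0, 1.2, -2.5, 0, 0], [0, 1.2, -3.0, 0, 0], [0, 1.2, -3.0, 0, 0]])

```text
t: 9.07
tcp_pos: [0.5749, -0.2079, 0.1368]
tool_rot: [-0.52, 0.478, -0.48, 0.52]
force: [-1.2, 0.6, 0.0]
finger_gap: 0.0
```

```bash
python3 - <<'E'
from h import *
# lever geometry
P=np.array([-9.5,61.8]); 
phi=-20; d=np.array([np.sin(np.radians(phi)),np.cos(np.radians(phi))]); n=np.array([d[1],-d[0]])
q=P+72*d-30*n; print("pre",q)
units(w(q[0],q[1],.135),180-phi)
t=manip.snapshot("top"); crop(t,175,170,395,300,3.6,"pics/t6.png")
E
```

```text
pre [-62.31622894 119.1972644 ]
t 9.07 jig xy [-183.5   -1.3] z 136.8 toolx yaw in jig -179.6 F jig [0.7 1.2] Fz 0.0 gap 0.00 q [-0.53  0.63  1.55  0.    0.96 -0.61]
units [-4.066  0.044 -3.991] twist -1.963 tooly [ 0.002 -0.001 -1.   ]
```

View pics/t6.png

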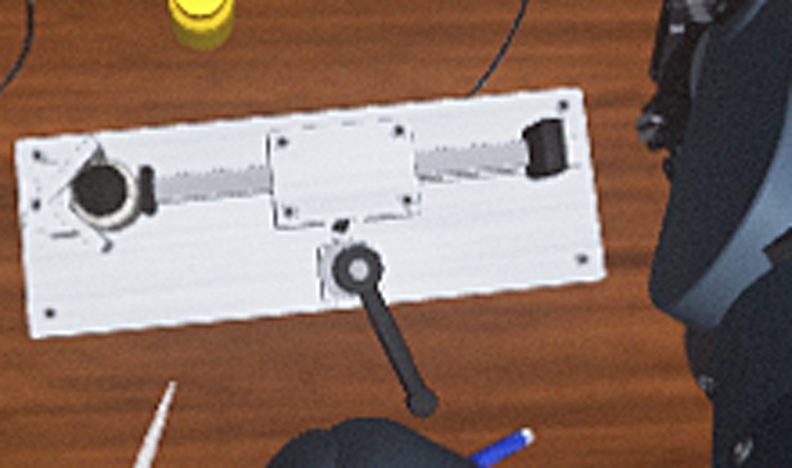

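Peak was 23.4 N, about 12 N on the pad, which is inside the window. The bar stayed, with the pad at (148,190) against the bottle. Lever still open. Moving to behind the lever.

>>> apply_moves(motion=[[0, -0.8, 0, -0.8, -0.5], [0, -1.7, 0, -1.7, -1.0], [0, -2.6, 0, -2.6, -1.5], [0, -3.4, 0, -3.4, -2.0], [0, -4.1, 0, -4.0, -2.0], [0, -4.1, 0, -4.0, -2.0], [0, -4.1, 0, -4.0, -2.0]])

```text
t: 10.0
tcp_pos: [0.4457, -0.0956, 0.135]
tool_rot: [-0.595, 0.381, -0.382, 0.595]
force: [-0.5, -0.5, -0.8]
finger_gap: 0.003
```

```bash
python3 - <<'E'
from h import *
P=np.array([-9.5,61.8]); 
phi=-20; d=np.array([np.sin(np.radians(phi)),np.cos(np.radians(phi))]); n=np.array([d[1],-d[0]])
q=P+72*d-30*n
units(w(q[0],q[1],.060),180-phi)
s=manip.snapshot("side");crop(s,240,130,370,240,5,"pics/s7.png")
E
```

```text
t 10.00 jig xy [-61.9 119.1] z 135.0 toolx yaw in jig -159.6 F jig [-0.5  0.5] Fz -0.8 gap 0.00 q [-0.46  0.47  1.94 -0.    0.73 -0.89]
units [ 0.009  2.5   -0.01 ] twist 0.036 tooly [ 0.001 -0.001 -1.   ]
```

View pics/s7.png

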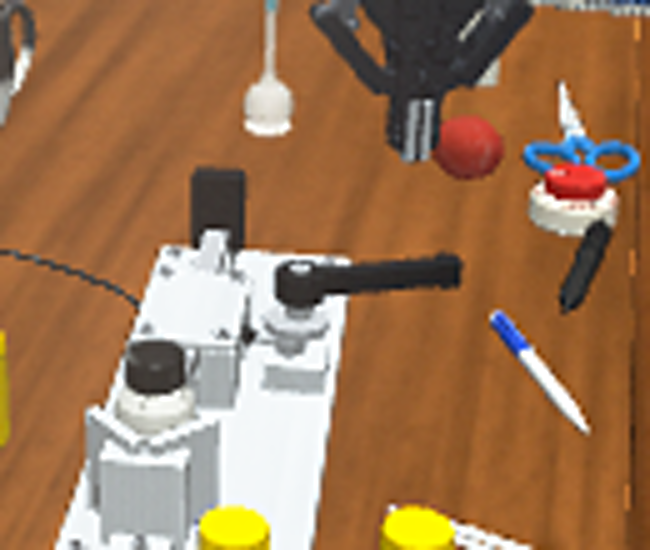

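>>> apply_moves(motion=[[0, 0, 0.9, 0, 0], [0, 0, 1.8, 0, 0], [0, 0, 2.5, 0, 0], [0, 0, 2.5, 0, 0], [0, 0, 2.5, 0, 0]])

```text
t: 10.68
tcp_pos: [0.4455, -0.0956, 0.0606]
tool_rot: [-0.595, 0.381, -0.382, 0.595]
force: [0.5, -0.1, -0.6]
finger_gap: 0.0
```

```bash
cat >> h.py <<'E'
def plan(phis,off=17,r=72,z=.060):
    s,p,R=st(); P=np.array([-9.5,61.8]); ax=np.degrees(np.arctan2(R[1,0],R[0,0])-Ja)
    for phi in phis:
        d=np.array([np.sin(np.radians(phi)),np.cos(np.radians(phi))]); n=np.array([d[1],-d[0]])
        q=P+r*d-off*n; u=R.T@(w(q[0],q[1],z)-p)/.03
        print(phi,u.round(2),"tw %.2f"%(-((180-phi-ax+180)%360-180)/10))
E
python3 - <<'E'
from h import *
plan(range(-20,70,6))
E
```

```text
t 10.68 jig xy [-61.9 119.3] z 60.6 toolx yaw in jig -159.7 F jig [-0.1 -0.5] Fz -0.6 gap 0.00 q [-0.46  0.62  1.99 -0.    0.53 -0.89]
-20 [-0.42  0.02  0.  ] tw 0.03
-14 [-0.67  0.02 -0.04] tw 0.63
-8 [-0.93  0.02 -0.06] tw 1.23
-2 [-1.19  0.02 -0.05] tw 1.83
4 [-1.44  0.02 -0.02] tw 2.43
10 [-1.69  0.02  0.05] tw 3.03
16 [-1.94  0.02  0.13] tw 3.63
22 [-2.17  0.02  0.25] tw 4.23
28 [-2.39  0.02  0.38] tw 4.83
34 [-2.59  0.02  0.54] tw 5.43
40 [-2.78  0.02  0.72] tw 6.03
46 [-2.94  0.02  0.92] tw 6.63
52 [-3.09  0.02  1.14] tw 7.23
58 [-3.21  0.02  1.36] tw 7.83
64 [-3.3   0.02  1.6 ] tw 8.43
```

>>> apply_moves(motion=[[0, -0.15, 0, 0, 0], [0, -0.3, 0, 0, 0], [0, -0.42, 0, 0, 0], [0, -0.55, 0, -0.02, 0.3], [0, -0.67, 0, -0.04, 0.6], [0, -0.8, 0, -0.05, 0.9], [0, -0.93, 0, -0.06, 1.2]])

```text
t: 11.55
tcp_pos: [0.4322, -0.0712, 0.0608]
tool_rot: [0.552, -0.441, 0.443, -0.552]
force: [-0.2, -4.6, 1.4]
finger_gap: -0.001
```

```bash
python3 - <<'E'
from h import *
st()
s=manip.snapshot("side");crop(s,240,130,370,240,5,"pics/s8.png")
E
```

```text
t 11.55 jig xy [-36.5 130.8] z 60.8 toolx yaw in jig -171.7 F jig [-4.6  0.5] Fz 1.4 gap -0.00 q [-0.42  0.61  2.04 -0.    0.49 -0.64]
```

View pics/s8.png

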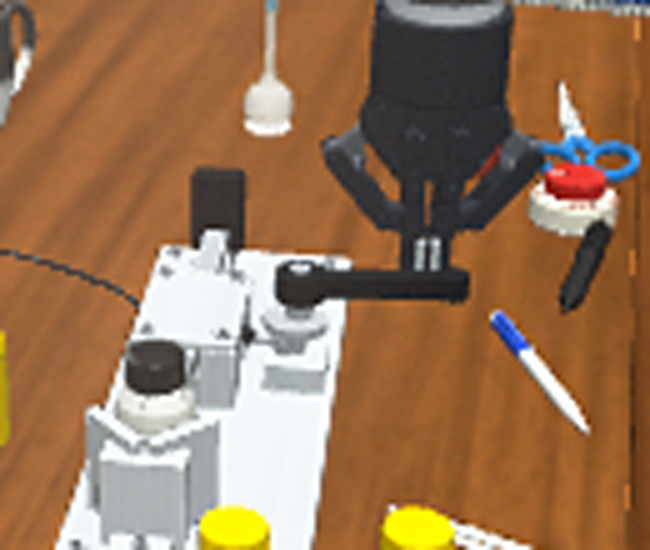

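Fingers bear on the lever at (430,270), and it has begun to turn at 4.6 N. Continuing along the arc, relative to the commanded pose.

```bash
cat >> h.py <<'E'
def rel(phi0,phis,off=17,r=72):
    f=lambda a:(np.array([np.sin(np.radians(a)),np.cos(np.radians(a))]),np.array([np.cos(np.radians(a)),-np.sin(np.radians(a))]))
    d0,n0=f(phi0); X=-n0; # tool x ; tool z = x cross y with y down
    Z=np.cross([*X,0],[0,0,-1])[:2]
    for a in phis:
        d,n=f(a); v=(r*d-off*n)-(r*d0-off*n0); print(a,(v@X/30).round(2),(v@Z/30).round(2),"tw",(a-phi0)/10)
E
python3 - <<'E'
from h import *
rel(-8,range(-3,53,5))
E
```

```text
-3 -0.21 -0.04 tw 0.5
2 -0.43 -0.06 tw 1.0
7 -0.64 -0.06 tw 1.5
12 -0.86 -0.05 tw 2.0
17 -1.07 -0.01 tw 2.5
22 -1.28 0.04 tw 3.0
27 -1.48 0.11 tw 3.5
32 -1.68 0.2 tw 4.0
37 -1.86 0.3 tw 4.5
42 -2.04 0.42 tw 5.0
47 -2.21 0.56 tw 5.5
52 -2.36 0.71 tw 6.0
```

>>> apply_moves(motion=[[0, -0.21, 0, -0.04, 0.5], [0, -0.43, 0, -0.06, 1.0], [0, -0.64, 0, -0.06, 1.5], [0, -0.86, 0, -0.05, 2.0]])

```text
t: 12.1
tcp_pos: [0.4254, -0.0468, 0.0608]
tool_rot: [0.467, -0.53, 0.533, -0.467]
force: [-1.2, -8.3, 2.1]
finger_gap: 0.002
```

```bash
python3 - <<'E'
from h import *
st(); rel(12,range(17,73,5))
E
```

```text
t 12.10 jig xy [-11.7 135.7] z 60.8 toolx yaw in jig 168.3 F jig [-8.1  1.8] Fz 2.1 gap 0.00 q [-0.37  0.6   2.06 -0.    0.47 -0.24]
17 -0.21 -0.04 tw 0.5
22 -0.43 -0.06 tw 1.0
27 -0.64 -0.06 tw 1.5
32 -0.86 -0.05 tw 2.0
37 -1.07 -0.01 tw 2.5
42 -1.28 0.04 tw 3.0
47 -1.48 0.11 tw 3.5
52 -1.68 0.2 tw 4.0
57 -1.86 0.3 tw 4.5
62 -2.04 0.42 tw 5.0
67 -2.21 0.56 tw 5.5
72 -2.36 0.71 tw 6.0
```

>>> apply_moves(motion=[[0, -0.21, 0, -0.04, 0.5], [0, -0.43, 0, -0.06, 1.0], [0, -0.64, 0, -0.06, 1.5], [0, -0.86, 0, -0.05, 2.0], [0, -1.07, 0, -0.01, 2.5], [0, -1.28, 0, 0.04, 3.0]])

```text
t: 12.85
tcp_pos: [0.4312, -0.0083, 0.0608]
tool_rot: [0.313, -0.633, 0.635, -0.313]
force: [-0.4, -4.6, 1.4]
finger_gap: 0.0
```

```bash
python3 - <<'E'
from h import *
st(); rel(42,range(45,73,3))
s=manip.snapshot("side");crop(s,240,130,370,240,5,"pics/s9.png")
E
```

```text
t 12.85 jig xy [ 26.3 127. ] z 60.8 toolx yaw in jig 138.3 F jig [-4.5  0.8] Fz 1.4 gap 0.00 q [-0.28  0.61  2.05 -0.    0.48  0.38]
45 -0.13 -0.03 tw 0.3
48 -0.25 -0.05 tw 0.6
51 -0.38 -0.06 tw 0.9
54 -0.51 -0.07 tw 1.2
57 -0.64 -0.06 tw 1.5
60 -0.77 -0.06 tw 1.8
63 -0.9 -0.04 tw 2.1
66 -1.03 -0.02 tw 2.4
69 -1.15 0.0 tw 2.7
72 -1.28 0.04 tw 3.0
```

View pics/s9.png

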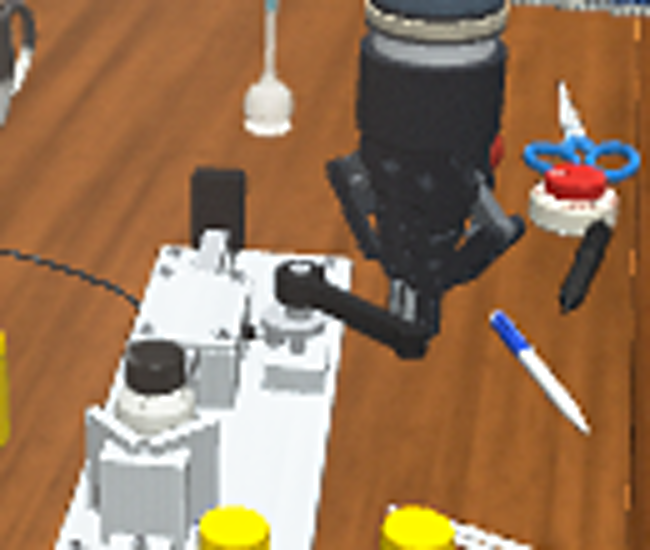

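The lever follows at about 40° (1.05 rad) and the force is falling, so it is near centre. I go over in small steps.

>>> apply_moves(motion=[[0, -0.13, 0, -0.03, 0.3], [0, -0.25, 0, -0.05, 0.6], [0, -0.38, 0, -0.06, 0.9], [0, -0.51, 0, -0.07, 1.2], [0, -0.64, 0, -0.06, 1.5], [0, -0.77, 0, -0.06, 1.8], [0, -0.77, 0, -0.06, 1.8]])

```text
t: 13.78
tcp_pos: [0.4427, 0.0123, 0.0603]
tool_rot: [-0.211, 0.675, -0.675, 0.211]
force: [0.2, 2.3, -0.8]
finger_gap: -0.0
```

```bash
python3 - <<'E'
from h import *
st()
s=manip.snapshot("side");crop(s,240,130,370,240,5,"pics/s10.png")
E
```

```text
t 13.78 jig xy [ 45.9 114. ] z 60.3 toolx yaw in jig 120.5 F jig [ 2.2 -0.4] Fz -0.8 gap -0.00 q [-0.23  0.61  2.02  0.    0.51  0.74]
```

View pics/s10.png

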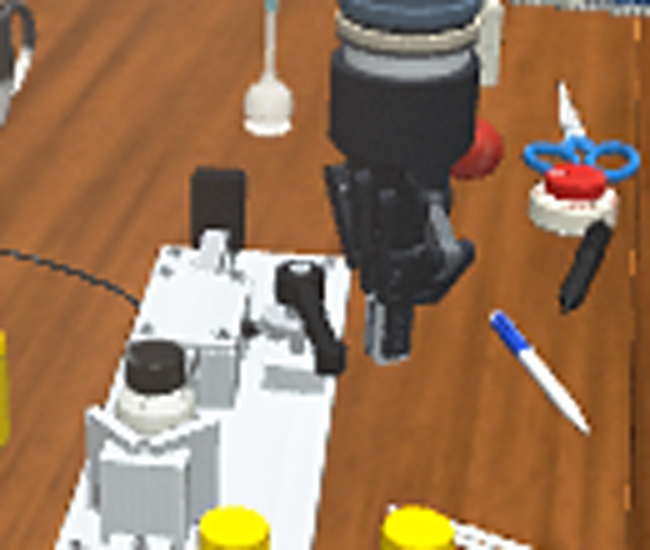

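It snapped closed, with the lever along the bar at (320,320) and the fingers clear at (390,330). Backing off and lifting.

>>> apply_moves(motion=[[0, 0.4, 0, 0, 0], [0, 0.8, 0, 0, 0], [0, 0.8, -1.0, 0, 0], [0, 0.8, -2.0, 0, 0], [0, 0.8, -3.5, 0, 0], [0, 0.8, -5.0, 0, 0], [0, 0.8, -5.0, 0, 0], [0, 0.8, -5.0, 0, 0]])

```text
t: 14.82
tcp_pos: [0.4219, -0.0019, 0.2098]
tool_rot: [-0.211, 0.675, -0.675, 0.21]
force: [-0.4, -0.1, -0.3]
finger_gap: -0.004
```

```bash
python3 - <<'E'
from h import *
st()
s=manip.snapshot("side");crop(s,240,130,370,240,5,"pics/s11.png")
t=manip.snapshot("top"); crop(t,175,120,395,300,3.3,"pics/t11.png");np.save("pics/t11.npy",t)
E
```

```text
t 14.82 jig xy [ 33.4 135.8] z 209.8 toolx yaw in jig 120.3 F jig [-0.   0.4] Fz -0.3 gap -0.00 q [-0.27  0.29  1.94 -0.    0.91  0.7 ]
```

View pics/s11.png

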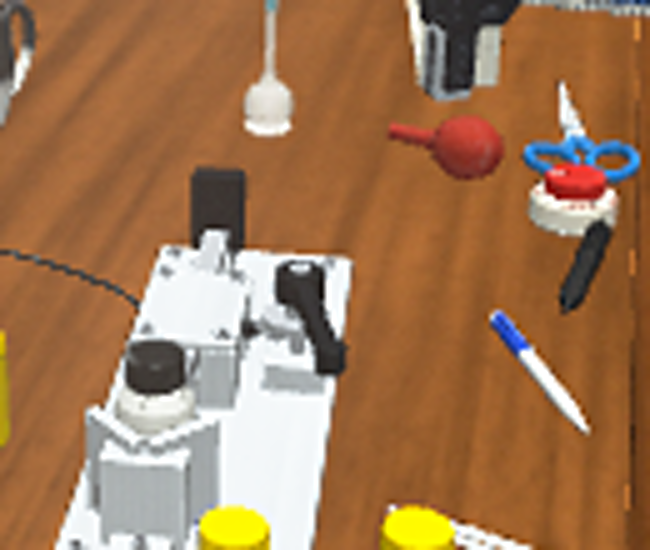

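View pics/t11.png

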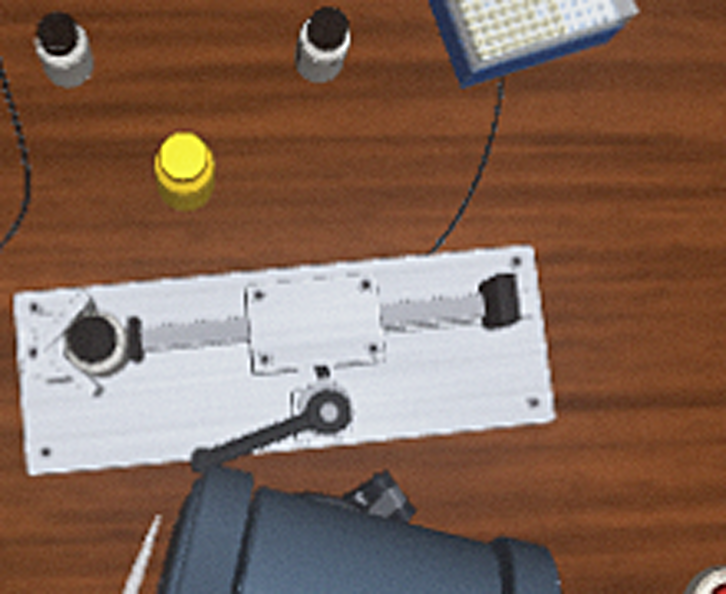

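```bash
python3 - <<'E'
from h import *
f=lambda u:(np.array(u,float)+.5)/3.3-.5+[175,120]
j=lambda p:(((p[:,:2]-Jt)@JR)*1e3).round(1)
print("cap",j(onz("top",f([(93,338)]),.105)),"pad face",j(onz("top",f([(129,320),(131,358)]),.055)))
a=j(onz("top",f([(328,411),(205,460)]),.082)); print(a); v=a[1]-a[0]; print("theta",np.arctan2(v[0],v[1])+np.radians(20))
print("samples",onz("top",f([(57,33),(327,28)]),.081).round(3))
E
```

```text
cap [[138.3   0.6]] pad face [[117.1 -13.6]
 [117.9  12.2]]
[[-8.9 61.1]
 [74.4 84.8]]
theta 1.6426727477087006
samples [[ 0.76   0.139  0.081]
 [ 0.761 -0.046  0.081]]
```

The checks agree: cap at jig y = 0.6 mm, pad face 21 mm behind the bottle's axis (its radius), lever at 1.64 rad, and the samples have not moved.

```bash
python3 -c "
from station import manip
print(manip.sign_off())"
```

```text
the job is handed in; nothing more can be done
None
```

The bar is locked with the bottle pressed home in the V, and I handed the job in at about 15 s of the 72 s allowed. No verdict was reported.

- **Bar:** I pushed the handle from behind with the fingers shut. The brake alone took about 11.5 N. The force rose once the bottle was home, to a last reading of 23.4 N, so about 12 N on the pad. That pad force is worked out from the wrist reading, not measured directly, and it lies within the 4–20 N window. The fingers were then backed off and the bar stayed where it was.
- **Lever:** I pushed it along its arc until it went over centre and snapped shut. The highest wrist force read was about 8 N. I read it only between moves, so a short peak would not have shown.
- **Last checks, by camera:**
  - The lever stands at about 1.64 rad.
  - The bottle stands upright, 0.6 mm off the bar's centre line.
  - The pad face is 21 mm behind the bottle's axis, which is the bottle's radius, so it still touches.
  - The small samples are within about 2 mm of where they started, which is as fine as the camera can tell.
  - The robot is clear of everything, with the fingertips about 210 mm above the bench.

No check failed or disagreed. The remaining pad force after I let go could not be measured; I inferred it from the contact seen and the locked lever.

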